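Load the die plate through the blast cabinet's flap

ROBOT

A 6-joint arm with a two-finger parallel gripper is mounted at the origin on the work surface. World frame = base frame: x ahead of the robot, y to its left, z up, the work surface at z = 0. Lengths are in m, angles in rad, forces in N, time in s.
With the tool pointing down it reaches from about 0.375 to 0.9 m from the base axis. Payload 3.1 kg.
Tool frame: the origin (TCP) lies at the centre of the arm's flange, where the gripper is bolted on; the fingertips stand 182 mm ahead of it and the grasp point (between the pads) lies 164 mm ahead of it; z points along the fingers, y is the line along which they close (so a half turn about z gives the same grasp; the last joint's range is limited). The gripper opens to 87 mm and grips with 3 to 60 N. Pads are 19 mm wide; open, the fingers measure 117 mm over their backs; the gripper's body (75 mm by 190 mm) begins 51 mm behind the grasp point.
Start: joints at [0.965, 0.527, 1.433, -0, 1.181, -0.178], TCP at [0.259, 0.569, 0.405] pointing down, gripper open.
Joint ranges: [-3.08, 3.08], [-0.75, 2.2], [0.22, 2.44], [-1.43, 4.57], [0, 2.65], [-2.85, 2.85]. Speed limits (rad/s): [2.79, 2.79, 3.14, 3.14, 3.14, 3.14].

INTERFACE

Orientations are given as a unit quaternion [x, y, z, w].
In Python, from rig import * gives the robot as it stands.
- The arm moves only by the tool move_arm, never from a script. Its argument "commands" is a list that holds one entry, the list of rows, each a list of 6 numbers: the shift along the tool's x, y, z in units of 40 mm (1.0 is 40 mm), then the turn, a rotation vector about the tool's x, y, z in rad. A call has 1 to 12 rows; each row is the pose to reach, as a shift and turn from the pose commanded when the call began, along the tool's axes at that moment; what a row does not reach only later rows make up. A row lasts 1/8 s, in which the tool goes at most 62.5 mm and 10.7 degrees, less where a joint would pass 70% of its speed; a pose out of reach is approached as far as the arm can. A call with a gripper value outside its range is refused whole. "claw" is the closure, from -1 (fully open) to 1 (shut), so that 0 is half open, set as the call begins (left out, the last holds). The fingers move at their own pace and stop on an object; "squeeze" is the grip in N (left out, the last holds). Time passes only in rows, so rows that repeat a pose let the fingers close. It gives the time, the measured TCP pose, the force, the opening and the grip force at its end, in the units of the state.
- get_obs(): the state, without advancing time (a new reading comes with each control period).
- camera(name): name is "scene" or "top" or "wrist"; returns a dict with "pixels" (384x512x3 uint8, blue, green, red), "range_z" (384x512 float32, m along the optical axis (not along the pixel's ray), 0 where there is no reading), "camera_matrix" (3x3 intrinsics, pixels), "extrinsics" (4x4, takes a point from world to camera coordinates). Camera axes: x right, y up, looking along -z (the intrinsics and any distortion apply to the point x, -y, -z); pixel columns grow to the right and rows downward; lengths in m; the calibration is good to about 2 mm. The wrist camera is an equidistant fisheye: a pixel r from the principal point sees the ray r / f radians off the axis. A picture is of the moment at which its call begins.
- hand_in(): hands the job in; it is judged then, once.
The state is a dict: "time": time; "q": joint angles; "joint_velocities": joint speeds; "joint_torque": joint torques, N m; "position": TCP position; "tool_rot": TCP orientation; "ft_force": force on the tool from outside, world axes, zero at the start; "moment": the same for the moment, N m; "grip_width": finger opening in m; "grip_force": force on a finger pad.
Only numpy, scipy, OpenCV 4.12 (cv2) and the standard library are available. Lean on these libraries where they do the work, as an engineer would, in place of code of your own. Each camera call takes 0.05 s, during which the arm holds its last target. There are 200 camera calls.

TASK

Load the square aluminium die plate into the blasting cabinet for cleaning: with the fingertips, push it along the feed shelf and through the red hanging flap until the whole plate is inside and has dropped over the sill onto the lower floor, then draw the fingers back out so that the flap swings fully shut behind it. Slide it steadily, without lifting it or flicking it through, and leave the jar, tin and hammer where they are.

Things in the scene. Friction and masses are not known exactly. Their poses are not given: they have to be found in the camera images.
- blaster: Cream bench-top bead-blasting cabinet with feed shelf and loading throat, one fixed unit. Origin: on the bench, below the middle of the throat's mouth, in the plane where the flap hangs. x = feed direction (shelf into cabinet), y across, z up. Behind the throat, from x = 110 to 430 mm, the cabinet box is 380 mm wide and 270 mm high (lamp housing on it to 300 mm).
- sill (a point): Middle of the throat's mouth, on the level grey shelf, 30 mm above the blaster's origin. The sill runs 8 mm further in at this height; there the floor steps down 14 mm and runs on level into the cabinet, so that the plate (16 mm) sinks below the flap's lower edge once its rear edge is past the step. Throat: 110 mm deep, 150 mm wide inside, 62 mm from sill level to its clear cover.
- shelf_end (a point): Middle of the shelf's outer edge, on its top, 220 mm before the sill. The shelf is 230 mm wide, open at this end, with two thin guide rails 14 mm high that narrow from about 210 mm apart (190 mm before the sill) to 150 mm at the sill.
- cover (a point): Middle of the front edge of the throat's flat clear cover, on its top side, 65 mm above the shelf. A gripper's body must pass above this. Fingers tilted some 20 to 45 degrees, tips leading, can follow the plate a little way in under it.
- flap (a joint): Red steel flap in the throat's mouth, 146 wide, 53 long, 3 mm thick, 0.16 kg, hinged along its top edge 58 mm above the shelf. 0 = hanging shut, lower edge 5 mm above the sill; grows as the lower edge is pushed inward, to 1.5 rad (almost level). Opens inward only, with 1 or 2 N; its weight swings it back, damped, in a second or two. A strip on its inner face reaches 5 mm into the throat.
- flap_edge (a point): Middle of the flap's lower edge.
- die: Loose square die plate of aluminium, 110 x 110 x 16 mm, about 0.5 kg, with a grey round recess drawn on its top and a small dark hole near each corner. Lies flat on the feed shelf in front of the flap, nearly square to the feed direction. Origin: centre of its underside; x and y along its edges, x roughly the feed direction.
- jar: Bystander: glass jar with a black cap, 68 mm across, 85 mm high, standing on the bench beside the shelf. Origin: centre of its underside.
- tin: Bystander: orange tin, 60 mm across, 75 mm high, standing on the bench beside the shelf. Origin: centre of its underside.
- hammer: Bystander: hammer 240 mm long lying on the bench beside the shelf, on the other side from the jar and tin. Origin: middle of its underside, x along it.
Things that resemble listed ones, but are neither listed nor needed, are in the scene too. There is more than one size of the die; the job needs the largest.

How it is judged:
On the way, in this order (a step that is already met when the one before it is completed fails the run):
1. the flap is pushed open as the plate enters (value of joint flap above 0.4 rad), for 0.1 s.
2. the whole plate has passed under the open flap and dropped over the sill (x of die in the frame of blaster above 0.06 m and z of die in the frame of blaster below 0.02 m), for 0.1 s.
At the end, for the whole second after the job is handed in: The die plate lies flat and at rest on the lower floor inside, its centre at least 60 mm past the flap's plane, and the flap hangs shut (within 0.05 rad) behind it (all of step 2 and x of die in the frame of blaster below 0.3 m and z of die in the frame of blaster above 0.012 m and angle between die's own z axis and vertical below 0.06 rad and linear speed of die below 0.01 m/s and value of joint flap below 0.05 rad); the robot touches nothing.
It fails at once if the plate is lifted off the shelf (its centre more than 10 mm) or tipped up (more than 0.4 rad) (z of die in the frame of blaster above 0.04 m or angle between die's own z axis and vertical above 0.4 rad).
It fails at once if the plate is flicked (faster than 0.5 m/s) (linear speed of die above 0.5 m/s).
It fails at once if a bystander is moved more than 20 mm (distance of any of jar, tin, hammer from where it was at the start of the episode above 0.02 m).
It fails at once if the plate is pushed with the arm or the gripper's body in place of the fingers (contact force between the arm and die above 2 N).
It also fails if it takes over 38 s, if anything falls off the work surface, if the arm or the gripper's body presses on something with over 40 N, if the wrist force passes 120 N, or if a joint passes its speed limit or range.

## Working session

There is one attempt and no reset: what is moved stays moved. The work goes in short steps, Python scripts to look and compute and a tool call to move; the robot and the scene stay as the last step left them, time stands still between calls to the robot, and variables do not carry over. Pictures are saved under pics/ and viewed, at most 10 in all, crops included, and the job is handed in when it is done.

Besides the shell and the picture viewer there is one more tool, called by a JSON object that holds its "name" and its "arguments", one argument or row to a line. move_arm: Moves the arm, as the interface text tells. Its arguments: {"type":"object","properties":{"commands":{"type":"array","items":{"type":"array","items":{"type":"array","items":{"type":"number"}}}},"claw":{"type":"number"},"squeeze":{"type":"number"}},"required":["commands"]}

```bash
mkdir -p pics; ls; python3 - <<'E'
from rig import *
import cv2,numpy as np
for n in("scene","top"):
    c=camera(n); cv2.imwrite(f"pics/{n}0.png",c["pixels"]); np.savez(f"pics/{n}0.npz",**c)
    print(n,c["camera_matrix"],c["extrinsics"])
o=get_obs();print(o)
E
```

```text
pics
scene [[429.59551085   0.         252.38330455]
 [  0.         429.59551085 192.4725177 ]
 [  0.           0.           1.        ]] [[ 4.45541423e-01  8.95260638e-01  1.10945433e-03 -1.46992321e-01]
 [-5.86128856e-01  2.90759641e-01  7.56248501e-01  3.20423517e-01]
 [ 6.76716931e-01 -3.37590316e-01  6.54283558e-01 -1.52492560e+00]
 [ 0.00000000e+00  0.00000000e+00  0.00000000e+00  1.00000000e+00]]
top [[482.48554422   0.         253.93566756]
 [  0.         482.48554422 198.41757283]
 [  0.           0.           1.        ]] [[-0.01394492 -0.9997022  -0.02002645 -0.08936493]
 [ 0.98788121 -0.01687087  0.15429224 -0.59050747]
 [-0.15458415 -0.01763217  0.98782227 -1.1077064 ]
 [ 0.          0.          0.          1.        ]]
{'time': 0.1, 'q': array([ 9.64503112e-01,  5.28402006e-01,  1.43379546e+00, -4.19279786e-05,
        1.18142219e+00, -1.78477551e-01]), 'joint_velocities': array([ 0.00089877, -0.00204075, -0.00337205, -0.00060771, -0.0009594 ,
        0.0020641 ]), 'joint_torque': array([-6.65865919e-04, -4.40986776e+01, -1.77152413e+01,  6.34601084e-02,
        5.34974691e-02, -4.03646038e-05]), 'position': array([0.25908413, 0.56842287, 0.40384466]), 'tool_rot': array([ 2.12272374e-01,  9.77210014e-01, -9.43886840e-04, -3.69642597e-04]), 'ft_force': array([ 0.08856227,  0.40494951, -0.3208465 ]), 'moment': array([-0.00211825, -0.04285446, -0.03084439]), 'grip_force': 0.0, 'grip_width': 0.08715109038629508}
```

View pics/scene0.png

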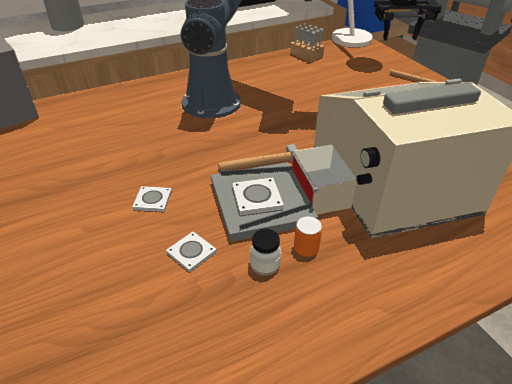

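View pics/top0.png

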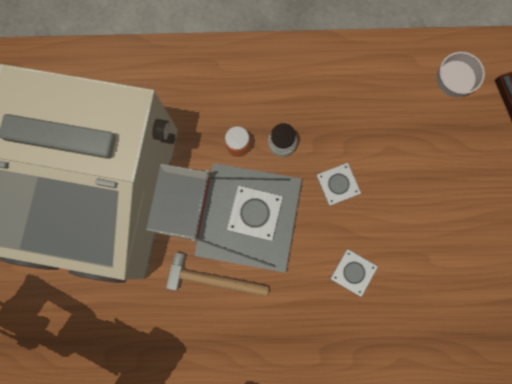

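The scene view shows the large die at (257,195) on the grey shelf, with the flap at (302,180), jar (265,252), tin (307,237) and hammer (255,163). In the top view the die is at (255,213) and the shelf corners are about (217,165), (302,179), (288,270), (196,258). The red flap line runs (208,172)–(199,238), so the feed direction is to image left (+y).

```bash
cat > h.py <<'E'
import numpy as np,cv2
def cast(c,px,z):
    K,E=c["camera_matrix"],c["extrinsics"];px=np.atleast_2d(px).astype(float)
    d=np.c_[(px-K[:2,2])/[K[0,0],K[1,1]],np.ones(len(px))]*[1,-1,-1]
    R,t=E[:3,:3],E[:3,3];C=-R.T@t;w=d@R
    return C+w*((z-C[2])/w[:,2])[:,None]
def big(m):
    cs,_=cv2.findContours(m.astype(np.uint8),cv2.RETR_EXTERNAL,cv2.CHAIN_APPROX_NONE)
    return sorted(cs,key=cv2.contourArea)[::-1]
E
python3 - <<'E'
from h import *
c=dict(np.load("pics/top0.npz"));im=c["pixels"];hsv=cv2.cvtColor(im,cv2.COLOR_BGR2HSV)
H,S,V=[hsv[...,i] for i in range(3)]
roi=np.zeros(S.shape,bool);roi[150:290,185:315]=1
m=(S<60)&(V>170)&roi
k=big(m)[0];r=cv2.minAreaRect(k);print("die px",r)
b=cast(c,cv2.boxPoints(r),.046);print("die corners",b.round(4),b.mean(0).round(4),np.linalg.norm(b-np.roll(b,1,0),axis=1))
g=(S<80)&roi; g=cv2.morphologyEx(g.astype(np.uint8),cv2.MORPH_OPEN,np.ones((3,3)))
k=big(g)[0];print("shelf area",cv2.contourArea(k)); a=cv2.approxPolyDP(k,5,True)[:,0];print(np.c_[a,cast(c,a,.03)[:,:2].round(4)])
red=((H<8)|(H>172))&(S>150)&(V>60)&roi
ys,xs=np.nonzero(red);p=np.c_[xs,ys];print("red n",len(p));
k=[q for q in big(red) if cv2.contourArea(q)>5]
for q in k: 
    r=cv2.minAreaRect(q);print("red",r,cast(c,cv2.boxPoints(r),.088).round(4)[:,:2].tolist())
z=c["range_z"]; K,E=c["camera_matrix"],c["extrinsics"]
for u,v in [(255,213),(292,200),(210,210),(165,200),(183,190),(50,135),(120,120)]:
    d=z[v,u];pc=np.array([(u-K[0,2])/K[0,0]*d,-(v-K[1,2])/K[1,1]*d,-d]);print((u,v),(E[:3,:3].T@(pc-E[:3,3])).round(4))
for n in ("top","scene"):
    im=cv2.imread(f"pics/{n}0.png"); 
    cr=im[140:300,140:320] if n=="top" else im[130:250,200:370]
    cv2.imwrite(f"pics/{n}c.png",cv2.resize(cr,None,fx=4,fy=3.7 if n=="top" else 4,interpolation=cv2.INTER_CUBIC))
E
```

```text
die px ((254.4412078857422, 212.73532104492188), (44.86908721923828, 44.86908721923828), 14.03624439239502)
die corners [[ 0.5166 -0.0343  0.046 ]
 [ 0.6208 -0.061   0.046 ]
 [ 0.5926 -0.1647  0.046 ]
 [ 0.4893 -0.1368  0.046 ]] [ 0.5548 -0.0992  0.046 ] [0.10599909 0.10758188 0.10745065 0.10700229]
shelf area 9705.0
[[ 1.850e+02  1.680e+02  6.697e-01  6.970e-02]
 [ 1.850e+02  2.370e+02  5.006e-01  6.830e-02]
 [ 1.970e+02  2.410e+02  4.906e-01  3.950e-02]
 [ 1.950e+02  2.550e+02  4.574e-01  4.410e-02]
 [ 2.850e+02  2.710e+02  4.167e-01 -1.692e-01]
 [ 3.010e+02  1.790e+02  6.372e-01 -2.133e-01]
 [ 2.130e+02  1.640e+02  6.785e-01  9.000e-04]
 [ 1.960e+02  2.380e+02  4.978e-01  4.190e-02]
 [ 2.090e+02  1.700e+02  6.637e-01  1.080e-02]]
red n 0
(255, 213) [ 0.554  -0.1005  0.0443]
(292, 200) [ 0.5861 -0.1902  0.0292]
(210, 210) [0.5653 0.0087 0.0267]
(165, 200) [0.5813 0.1048 0.0933]
(183, 190) [0.6033 0.063  0.0968]
(50, 135) [0.6786 0.2851 0.2991]
(120, 120) [0.7155 0.1604 0.2696]
```

View pics/topc.png

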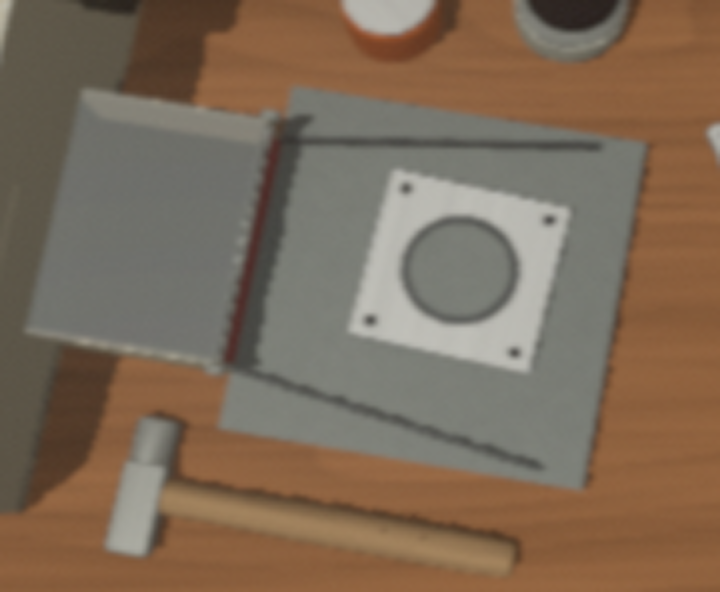

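The zoomed top crop shows the die clear of both rails, slightly rotated and a little to the right of the feed axis. The flap is the red line from (280,130) to (230,360). Feed axis yaw is about 79°, with the sill at about (0.568, 0.0225). The die centre is 123 mm before the sill, 10 mm right, yawed −4°. The route goes up over the cabinet first, then behind the die.

```bash
cat >> h.py <<'E'
from scipy.spatial.transform import Rotation as R
YAW=np.radians(79.);F=np.array([np.cos(YAW),np.sin(YAW),0]);L=np.array([-F[1],F[0],0]);SILL=np.array([.568,.0225,.03])
def pose(f,l,h,th):
    "TCP for fingertip centre at f,l,h from sill, tilt th deg"
    t=np.radians(th);z=F*np.sin(t)-np.array([0,0,np.cos(t)]);y=-L;x=np.cross(y,z)
    return SILL+F*f+L*l+[0,0,h]-.182*z, R.from_matrix(np.c_[x,y,z])
def row(p0,R0,p,Rt):
    return np.r_[R0.inv().apply(p-p0)/.04,(R0.inv()*Rt).as_rotvec()].round(3).tolist()
E
python3 - <<'E'
from rig import *
from h import *
o=get_obs();p0,R0=o["position"],R.from_quat(o["tool_rot"])
print(row(p0,R0,p0+[0,0,.19],R0))
p,Rt=pose(-.215,-.009,.20,27);print(p,row(p0+[0,0,.19],R0,p,Rt))
p,Rt=pose(-.215,-.009,.20,0);print(p,row(p0+[0,0,.19],R0,p,Rt))
E
```

```text
[0.002, -0.01, -4.75, 0.0, 0.0, 0.0]
[ 0.52004487 -0.27137532  0.39216319] [-14.648, -16.386, 5.07, -0.316, 0.4, 1.308]
[ 0.53581071 -0.19026713  0.412     ] [-14.165, -14.379, 4.57, -0.002, 0.001, 1.335]
```

{"name": "move_arm", "arguments": {
  "commands": [
    [[0, 0, -1.5, 0, 0, 0], [0, 0, -3, 0, 0, 0], [0, 0, -4.5, 0, 0, 0], [0, 0, -4.5, 0, 0, 0]]
  ],
  "claw": 0
}}

```text
time: 0.6
position: [0.2592, 0.5688, 0.5911]
tool_rot: [0.212, 0.977, 0.006, 0.002]
ft_force: [-0.2, -0.1, -0.5]
grip_width: 0.0549
grip_force: 0.0
```

{"name": "move_arm", "arguments": {
  "commands": [
    [[-1.2, -1.2, 0, 0, 0, 0.12], [-2.3, -2.3, 0, 0, 0, 0.24], [-3.4, -3.4, 0, 0, 0, 0.36], [-4.5, -4.5, 0, 0, 0, 0.48], [-5.6, -5.6, 0, 0, 0, 0.6], [-6.7, -6.7, 0, 0, 0, 0.72], [-7.8, -7.8, 0, 0, 0, 0.84], [-8.9, -8.9, 0, 0, 0, 0.96], [-10, -10, 0, 0, 0, 1.08], [-11, -11, 0, 0, 0, 1.2], [-12, -12, 0, 0, 0, 1.33], [-12, -12, 0, 0, 0, 1.33]]
  ]
}}

```text
time: 2.1
position: [0.4979, -0.0708, 0.5827]
tool_rot: [0.772, 0.636, -0.001, -0.001]
ft_force: [-0.6, 0.7, -1.3]
grip_width: 0.0434
grip_force: 0.0
```

```bash
python3 - <<'E'
from rig import *
from h import *
o=get_obs();p0,R0=o["position"],R.from_quat(o["tool_rot"]);print(o["q"],p0)
for h in(.2,.06): p,Rt=pose(-.22,-.009,h,27);print(p,row(p0,R0,p,Rt))
E
```

```text
[-3.63480880e-01  1.88022157e-01  1.46502535e+00 -8.34504715e-04
  1.49137788e+00 -1.70618611e-01] [ 0.49793574 -0.07075643  0.5826798 ]
[ 0.51909083 -0.27628345  0.39216319] [-4.94, 1.518, 4.76, -0.003, 0.472, -0.001]
[ 0.51909083 -0.27628345  0.25216319] [-4.939, 1.528, 8.26, -0.003, 0.472, -0.001]
```

{"name": "move_arm", "arguments": {
  "commands": [
    [[-0.9, 0.3, 0.8, 0, 0.1, 0], [-1.8, 0.6, 1.6, 0, 0.2, 0], [-2.7, 0.9, 2.4, 0, 0.3, 0], [-3.6, 1.2, 3.2, 0, 0.4, 0], [-4.95, 1.5, 4.5, 0, 0.47, 0], [-4.95, 1.53, 5.5, 0, 0.47, 0], [-4.95, 1.53, 6.5, 0, 0.47, 0], [-4.95, 1.53, 7.5, 0, 0.47, 0], [-4.95, 1.53, 8.2, 0, 0.47, 0], [-4.95, 1.53, 8.2, 0, 0.47, 0], [-4.95, 1.53, 8.2, 0, 0.47, 0]]
  ]
}}

```text
time: 3.48
position: [0.5205, -0.2725, 0.2574]
tool_rot: [0.749, 0.621, 0.179, -0.149]
ft_force: [-0.1, 0.5, 0.6]
grip_width: 0.0431
grip_force: 0.0
```

```bash
python3 - <<'E'
from rig import *
from h import *
o=get_obs();p0,R0=o["position"],R.from_quat(o["tool_rot"]);print(o["q"],p0)
for f,h in((-.22,.007),(0.011,.007)): p,Rt=pose(f,-.009,h,27);print(p,row(p0,R0,p,Rt))
for n in("scene","top"):
    c=camera(n);cv2.imwrite(f"pics/{n}1.png",c["pixels"])
a=cv2.imread("pics/scene1.png")[100:280,180:380];b=cv2.imread("pics/top1.png")[140:320,140:340]
cv2.imwrite("pics/c1.png",cv2.resize(np.hstack([a,b]),(800,360),interpolation=cv2.INTER_CUBIC))
E
```

```text
[-0.75477165  0.71703652  1.60194123  0.43633167  1.12862765 -0.81894954] [ 0.52047845 -0.27251655  0.25742031]
[ 0.51909083 -0.27628345  0.19916319] [-0.748, -0.017, 1.254, -0.002, 0.001, 0.005]
[ 0.56316771 -0.04952758  0.19916319] [4.4, 0.017, 3.87, -0.002, 0.001, 0.005]
```

View pics/c1.png

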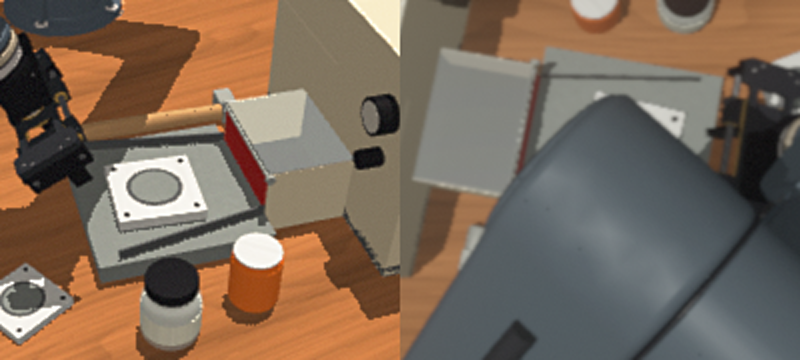

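The scene crop shows the gripper tilted behind the die at the shelf end, roughly centred, with the fingers aligned to the feed. Next is the descent.

{"name": "move_arm", "arguments": {
  "commands": [
    [[-0.25, 0, 0.45, 0, 0, 0], [-0.45, 0, 0.9, 0, 0, 0], [-0.45, 0, 0.9, 0, 0, 0], [-0.45, 0, 0.9, 0, 0, 0]]
  ]
}}

```text
time: 4.08
position: [0.5202, -0.2729, 0.216]
tool_rot: [0.749, 0.62, 0.179, -0.149]
ft_force: [0.5, 0.2, 0.5]
grip_width: 0.0436
grip_force: 0.0
```

```bash
python3 - <<'E'
from rig import *
from h import *
o=get_obs();p0,R0=o["position"],R.from_quat(o["tool_rot"]);print(p0,o["ft_force"])
for f,h in((-.22,.007),(0.011,.007)): p,Rt=pose(f,-.009,h,27);print(p,row(p0,R0,p,Rt))
E
```

```text
[ 0.52017332 -0.27285292  0.21600834] [0.5420325  0.17732482 0.47701867]
[ 0.51909083 -0.27628345  0.19916319] [-0.271, -0.01, 0.335, -0.003, 0.001, 0.004]
[ 0.56316771 -0.04952758  0.19916319] [4.876, 0.018, 2.954, -0.003, 0.001, 0.004]
```

{"name": "move_arm", "arguments": {
  "commands": [
    [[-0.1, 0, 0.18, 0, 0, 0], [-0.18, 0, 0.35, 0, 0, 0], [-0.18, 0, 0.35, 0, 0, 0], [-0.18, 0, 0.35, 0, 0, 0]]
  ]
}}

```text
time: 4.58
position: [0.5202, -0.273, 0.2007]
tool_rot: [0.749, 0.62, 0.179, -0.149]
ft_force: [0.1, -0.4, 0.2]
grip_width: 0.0436
grip_force: 0.0
```

```bash
python3 - <<'E'
from rig import *
from h import *
o=get_obs();p0,R0=o["position"],R.from_quat(o["tool_rot"]);print(p0,o["ft_force"])
for f,h in((-.22,.007),(-.1,.007),(0.011,.007)): p,Rt=pose(f,-.009,h,27);print(p,row(p0,R0,p,Rt))
E
```

```text
[ 0.52022511 -0.27297307  0.20073522] [ 0.0850669  -0.35078777  0.16057788]
[ 0.51909083 -0.27628345  0.19916319] [-0.095, -0.012, -0.004, -0.002, 0.001, 0.004]
[ 0.54198791 -0.15848819  0.19916319] [2.58, 0.002, 1.355, -0.002, 0.001, 0.004]
[ 0.56316771 -0.04952758  0.19916319] [5.053, 0.016, 2.612, -0.002, 0.001, 0.004]
```

{"name": "move_arm", "arguments": {
  "commands": [
    [[0.22, 0, 0.12, 0, 0, 0], [0.43, 0, 0.25, 0, 0, 0], [0.65, 0, 0.37, 0, 0, 0], [0.87, 0, 0.48, 0, 0, 0], [1.09, 0, 0.59, 0, 0, 0], [1.32, 0, 0.71, 0, 0, 0], [1.54, 0, 0.82, 0, 0, 0], [1.76, 0, 0.93, 0, 0, 0], [1.99, 0, 1.05, 0, 0, 0], [2.21, 0, 1.16, 0, 0, 0], [2.21, 0, 1.16, 0, 0, 0]]
  ]
}}

```text
time: 5.95
position: [0.5387, -0.1736, 0.1994]
tool_rot: [0.749, 0.621, 0.18, -0.15]
ft_force: [-0.4, 0.2, 0.3]
grip_width: 0.0434
grip_force: 0.0
```

```bash
python3 - <<'E'
from rig import *
from h import *
o=get_obs();p0,R0=o["position"],R.from_quat(o["tool_rot"]);print(p0,o["ft_force"])
for f,h in((-.05,.007),(0.011,.007)): p,Rt=pose(f,-.009,h,27);print(p,row(p0,R0,p,Rt))
for n in("scene","top"):
    c=camera(n);cv2.imwrite(f"pics/{n}2.png",c["pixels"])
a=cv2.imread("pics/scene2.png")[100:280,180:380];b=cv2.imread("pics/top2.png")[140:320,140:340]
cv2.imwrite("pics/c2.png",cv2.resize(np.hstack([a,b]),(800,360),interpolation=cv2.INTER_CUBIC))
E
```

```text
[ 0.53872288 -0.17356324  0.19938081] [-0.35058136  0.23046033  0.25039545]
[ 0.55152836 -0.10940683  0.19916319] [1.454, 0.018, 0.748, -0.004, -0.0, 0.005]
[ 0.56316771 -0.04952758  0.19916319] [2.813, 0.027, 1.441, -0.004, -0.0, 0.005]
```

View pics/c2.png

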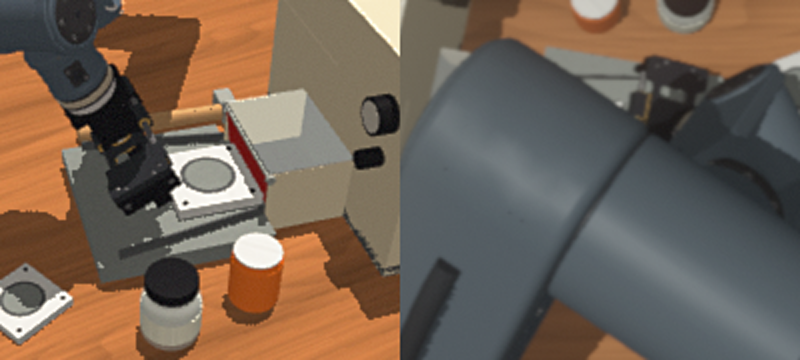

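The die moved about 70 mm and its front edge is now at the flap. It sits squarely between the rails with the fingertips behind its rear edge. I'll keep pushing.

{"name": "move_arm", "arguments": {
  "commands": [
    [[0.18, 0, 0.09, 0, 0, 0], [0.36, 0, 0.18, 0, 0, 0], [0.53, 0, 0.27, 0, 0, 0], [0.71, 0, 0.36, 0, 0, 0], [0.89, 0.01, 0.45, 0, 0, 0], [1.07, 0.01, 0.55, 0, 0, 0], [1.25, 0.01, 0.64, 0, 0, 0], [1.42, 0.01, 0.73, 0, 0, 0], [1.6, 0.01, 0.82, 0, 0, 0], [1.78, 0.01, 0.91, 0, 0, 0], [1.78, 0.01, 0.91, 0, 0, 0]]
  ]
}}

```text
time: 7.42
position: [0.5538, -0.095, 0.1993]
tool_rot: [0.749, 0.62, 0.18, -0.15]
ft_force: [-0.4, 0.2, -0.4]
grip_width: 0.0436
grip_force: 0.0
```

```bash
python3 - <<'E'
from rig import *
from h import *
o=get_obs();p0,R0=o["position"],R.from_quat(o["tool_rot"]);print(p0,o["ft_force"])
for f,h in((.011,.007),(0.018,.007)): p,Rt=pose(f,-.009,h,27);print(p,row(p0,R0,p,Rt))
for n in("scene",):
    c=camera(n);cv2.imwrite(f"pics/{n}3.png",c["pixels"])
a=cv2.imread("pics/scene3.png")[110:240,200:373]
cv2.imwrite("pics/c3.png",cv2.resize(a,(798,600),interpolation=cv2.INTER_CUBIC))
E
```

```text
[ 0.55377074 -0.09500816  0.19925449] [-0.38743805  0.16205885 -0.36285883]
[ 0.56316771 -0.04952758  0.19916319] [1.033, 0.02, 0.53, -0.004, -0.001, 0.004]
[ 0.56450337 -0.04265619  0.19916319] [1.189, 0.021, 0.61, -0.004, -0.001, 0.004]
```

View pics/c3.png

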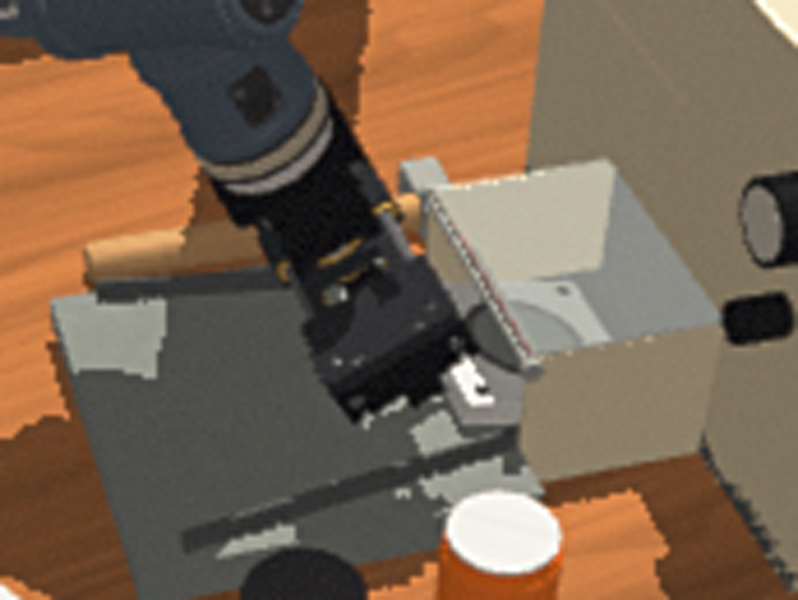

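The plate is halfway in, with the flap raised and lying over its top. The gripper body is still outside and above the cover edge. I'll push slowly over the sill.

{"name": "move_arm", "arguments": {
  "commands": [
    [[0.13, 0, 0.07, 0, 0, 0], [0.27, 0, 0.14, 0, 0, 0], [0.4, 0, 0.2, 0, 0, 0], [0.53, 0, 0.27, 0, 0, 0], [0.67, 0, 0.34, 0, 0, 0], [0.8, 0, 0.41, 0, 0, 0], [0.93, 0, 0.47, 0, 0, 0], [1.04, 0, 0.53, 0, 0, 0], [1.04, 0, 0.53, 0, 0, 0]]
  ]
}}

```text
time: 8.6
position: [0.5627, -0.0498, 0.1992]
tool_rot: [0.749, 0.621, 0.179, -0.149]
ft_force: [-0.4, 0.2, -0.6]
grip_width: 0.0431
grip_force: 0.2
```

```bash
python3 - <<'E'
from rig import *
from h import *
o=get_obs();p0,R0=o["position"],R.from_quat(o["tool_rot"]);print(p0,o["ft_force"])
for f,h in((.011,.007),(0.018,.007)): p,Rt=pose(f,-.009,h,27);print(p,row(p0,R0,p,Rt))
for n in("scene",):
    c=camera(n);cv2.imwrite(f"pics/{n}4.png",c["pixels"])
a=cv2.imread("pics/scene4.png")[110:240,200:373]
cv2.imwrite("pics/c4.png",cv2.resize(a,(798,600),interpolation=cv2.INTER_CUBIC))
E
```

```text
[ 0.56267051 -0.04979654  0.19923051] [-0.39912843  0.15330881 -0.5510356 ]
[ 0.56316771 -0.04952758  0.19916319] [0.007, 0.011, 0.006, -0.003, 0.001, 0.005]
[ 0.56450337 -0.04265619  0.19916319] [0.163, 0.012, 0.085, -0.003, 0.001, 0.005]
```

View pics/c4.png

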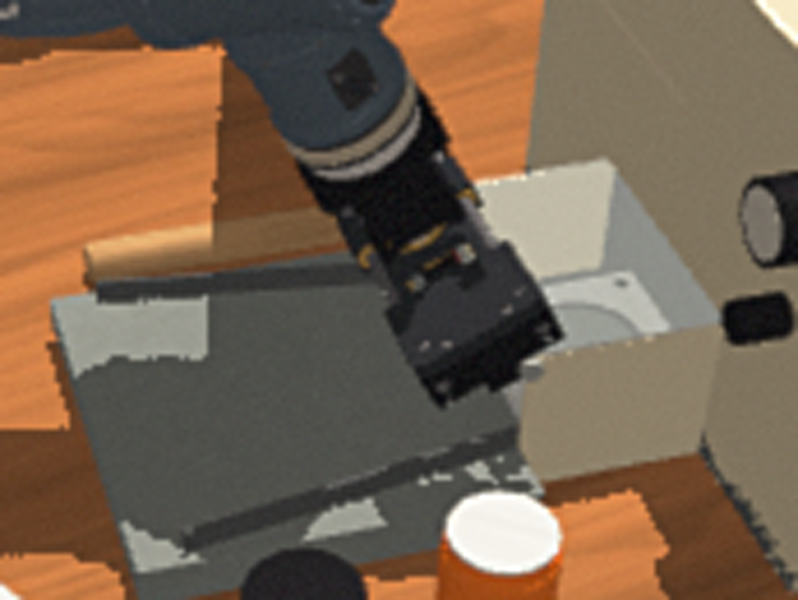

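```bash
python3 - <<'E'
from h import *
c=dict(np.load("pics/scene0.npz"))
for z in(.032,.04):
    q=cast(c,[[336.1,168.9],[344.8,181.1]],z)-SILL;print(z,(q@F).round(4),(q@L).round(4))
E
```

```text
0.032 [0.1192 0.1199] [ 0.041 -0.014]
0.04 [0.114  0.1146] [ 0.0317 -0.0227]
```

The plate is nearly all in, with its front edge at about 120 mm and its rear edge just at or past the step. I'll push 8 mm more for margin; the body clears the cover by about 9 mm.

{"name": "move_arm", "arguments": {
  "commands": [
    [[0.06, 0, 0.03, 0, 0, 0], [0.12, 0, 0.06, 0, 0, 0], [0.18, 0, 0.09, 0, 0, 0], [0.18, 0, 0.09, 0, 0, 0], [0.18, 0, 0.09, 0, 0, 0]]
  ]
}}

```text
time: 9.28
position: [0.5639, -0.0457, 0.1989]
tool_rot: [0.75, 0.62, 0.178, -0.146]
ft_force: [-6.6, -14.6, 0.5]
grip_width: 0.0434
grip_force: 6.7
```

```bash
python3 - <<'E'
from rig import *
from h import *
o=get_obs();print(o["position"],o["ft_force"])
c=camera("scene");cv2.imwrite("pics/scene5.png",c["pixels"])
a=c["pixels"][140:210,290:383]
cv2.imwrite("pics/c5.png",cv2.resize(a,(744,560),interpolation=cv2.INTER_CUBIC))
E
```

```text
[ 0.56385383 -0.04570229  0.19892713] [ -6.58832078 -14.59507106   0.51753356]
```

View pics/c5.png

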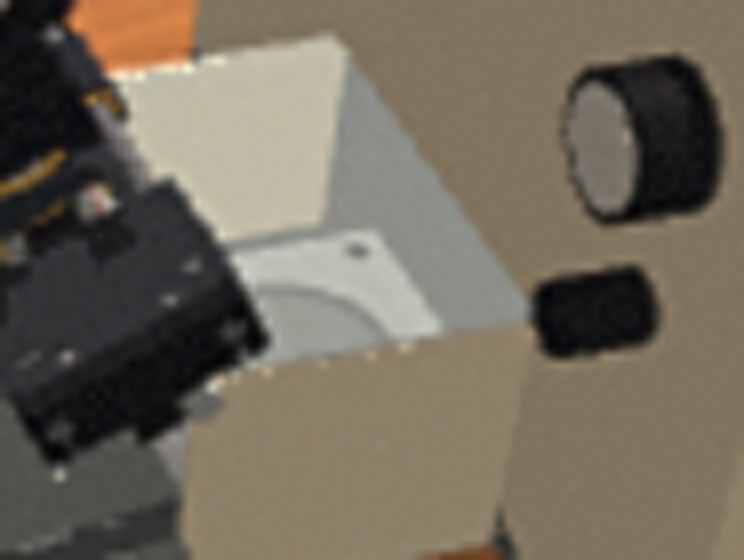

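The plate did not move in that last bit and the force rose to about 16 N. The fingers' front has met the hinge line, while the plate has apparently already dropped below the tips. I'll draw straight back.

{"name": "move_arm", "arguments": {
  "commands": [
    [[-0.22, 0, -0.11, 0, 0, 0], [-0.45, 0, -0.23, 0, 0, 0], [-0.67, 0, -0.34, 0, 0, 0], [-0.9, 0, -0.46, 0, 0, 0], [-1.2, 0, -0.61, 0, 0, 0], [-1.6, 0, -0.82, 0, 0, 0], [-2, 0, -1.02, 0, 0, 0], [-2.5, 0, -1.3, 0, 0, 0], [-3, 0, -1.6, 0, 0, 0], [-3.5, 0, -1.9, 0, 0, 0], [-3.5, 0, -1.9, 0, 0, 0]]
  ]
}}

```text
time: 10.7
position: [0.5346, -0.2014, 0.2037]
tool_rot: [0.75, 0.619, 0.18, -0.147]
ft_force: [0.1, -0.2, 0.1]
grip_width: 0.0439
grip_force: 0.0
```

```bash
python3 - <<'E'
from rig import *
from h import *
o=get_obs();print(o["position"],o["ft_force"])
c=camera("scene");cv2.imwrite("pics/scene6.png",c["pixels"])
a=c["pixels"][130:220,260:380]
cv2.imwrite("pics/c6.png",cv2.resize(a,(800,600),interpolation=cv2.INTER_CUBIC))
E
```

```text
[ 0.5345574  -0.2014192   0.20374524] [ 0.10948944 -0.17371794  0.05450711]
```

View pics/c6.png

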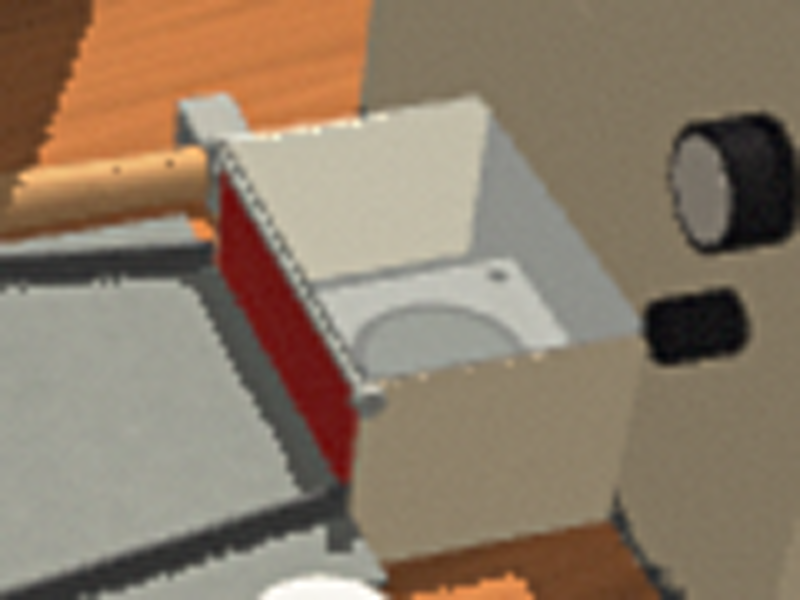

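The flap hangs shut and the plate is visible inside, with its front-left corner at (515,258) and left edge running to (320,285). I'll check that it lies flat rather than leaning on the sill.

```bash
python3 - <<'E'
from h import *
c=dict(np.load("pics/scene0.npz"))
px=np.array([[515,258],[320,285],[568,345],[497,275]])/6.667+[260,130]
q=cast(c,px,.032)-SILL;print("flat",(q@F).round(4),(q@L).round(4))
# leaning: predicted pixels of corner/left edge/hole for flat vs leaning
K,E=c["camera_matrix"],c["extrinsics"]
def proj(f,l,z):
    w=E[:3,:3]@(SILL*[1,1,0]+F*f+L*l+[0,0,z])+E[:3,3];return ((K[:2,2]+K[0,0]*np.array([w[0],-w[1]])/-w[2])-[260,130])*6.667
for name,fr,zr in(("flat",.0095,.032),("lean",.008,.0455)):
    print(name,[proj(.119,l,.032).round(0).tolist() for l in(.041,-.02)],[proj(f,.041,.032+(zr-.032)*(.119-f)/(.119-fr)).round(0).tolist() for f in(.012,.03,.06)])
E
```

```text
flat [0.1226 0.0385 0.1197 0.1108] [ 0.041   0.0455 -0.0168  0.0325]
flat [[507.0, 259.0], [570.0, 350.0]] [[263.0, 302.0], [304.0, 295.0], [373.0, 283.0]]
lean [[507.0, 259.0], [570.0, 350.0]] [[265.0, 277.0], [307.0, 274.0], [375.0, 269.0]]
```

{"name": "move_arm", "arguments": {
  "commands": [
    [[-0.3, 0, -0.8, 0, 0, 0], [-0.6, 0, -1.8, 0, 0, 0], [-1, 0, -3, 0, 0, 0], [-1.8, 0, -4.1, 0, 0, 0], [-2.8, 0, -5, 0, 0, 0], [-3.6, 0, -5.5, 0, 0, 0], [-3.6, 0, -5.5, 0, 0, 0]]
  ]
}}

```text
time: 11.62
position: [0.4918, -0.425, 0.3346]
tool_rot: [0.75, 0.62, 0.179, -0.148]
ft_force: [0.2, 0.1, -1.0]
grip_width: 0.0436
grip_force: 0.0
```

```bash
python3 - <<'E'
from rig import *
from h import *
o=get_obs();print(o["position"],o["ft_force"],o["time"])
for n in("scene","top"):
    c=camera(n);cv2.imwrite(f"pics/{n}7.png",c["pixels"]);np.savez(f"pics/{n}7.npz",**c)
a=cv2.imread("pics/scene7.png")[145:195,290:357];b=cv2.imread("pics/top7.png")[150:250,140:220]
cv2.imwrite("pics/c7.png",np.hstack([cv2.resize(a,None,fx=6,fy=12,interpolation=cv2.INTER_CUBIC)[:600],cv2.resize(b,None,fx=4.9,fy=6,interpolation=cv2.INTER_CUBIC)]))
E
```

```text
[ 0.49177436 -0.42498664  0.33460545] [ 0.20885765  0.09934408 -0.98956489] 11.625
```

View pics/c7.png

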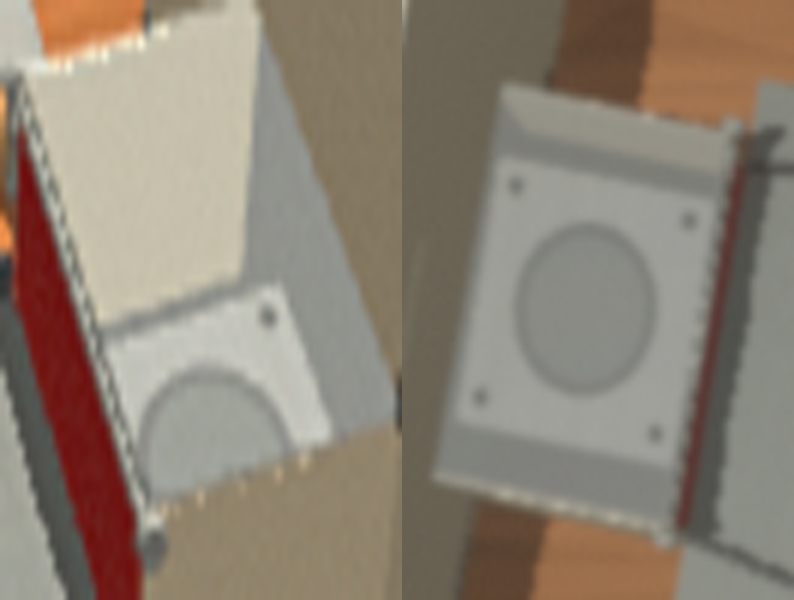

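In the top half of the view the plate is seen whole through the cover, square with the throat, with holes at (516,186), (689,220), (655,433) and (480,397). The flap is shut.

```bash
python3 - <<'E'
from h import *
c=dict(np.load("pics/top7.npz"));s=dict(np.load("pics/scene7.npz"))
h=np.array([[516,186],[689,220],[655,433],[480,397]],float)
px=(h-[402,0]+.5)/[4.9,6]-.5+[140,150]
q=cast(c,px,.032)-SILL;print("f",(q@F).round(4),"l",(q@L).round(4),"mean",q.mean(0)@F,q.mean(0)@L)
print("spacing",np.linalg.norm(q-np.roll(q,1,0),axis=1).round(4))
h0=np.array([[406,188],[550,220],[515,352],[370,320]],float);p0=(h0+.5)/[4,3.7]-.5+[140,140]
q0=cast(c,p0,.046);print("start spacing",np.linalg.norm(q0-np.roll(q0,1,0),axis=1).round(4))
# triangulate front-left hole
sp=(np.array([[268,316.]])+.5)/[6,12]-.5+[290,145]
P=[x["camera_matrix"]@np.diag([1,-1,-1])@x["extrinsics"][:3] for x in(c,s)]
X=cv2.triangulatePoints(P[0],P[1],px[:1].T,sp.T);print("hole xyz",(X[:3]/X[3]).ravel())
E
```

```text
f [0.1125 0.0247 0.0243 0.1122] l [-0.0504 -0.0516  0.0364  0.0373] mean 0.06840538619245648 -0.007057297455540023
spacing [0.0876 0.0878 0.088  0.0879]
start spacing [0.0882 0.0885 0.0877 0.0881]
hole xyz [0.62092784 0.10006267 0.09425707]
```

The hole spacings are equal front and rear at floor height. The plate's centre is 68 mm past the flap plane and its rear edge is 5 mm past the step. It is flat and inside, the flap is shut and the arm is clear.

```bash
python3 -c "
from rig import *
print(hand_in())"
```

```text
the job is handed in; nothing more can be done
None
```

I pushed the die plate through the flap and handed the job in. By my measurements the plate lies flat on the lower floor, its centre about 68 mm past the flap plane. The last pictures show the flap shut and the fingers clear; the hand-in returned no verdict.

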